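Clamp the glued paddle in the one-hand clamp

ROBOT

A 7-joint arm with a two-finger parallel gripper is mounted at the origin on a cart in front of the work surface, level with it; the furniture and walls round the work are solid. World frame = base frame: x ahead of the robot, y to its left, z up, the work surface at z = 0. Lengths are in mm, angles in rad, forces in N, time in s.
With the tool pointing down it reaches from about 350 to 775 mm from the base axis. Payload 3.1 kg.
Tool frame: the origin (TCP) lies midway between the tips of the shut fingers; the grasp point (between the pads) lies 19 mm behind it (manip.pinch_z is the distance from the TCP to the grasp point, in mm); z points along the fingers, y is the line along which they close (so a half turn about z gives the same grasp; the last joint's range is limited). The gripper opens to 85 mm and grips with 20 to 120 N. Pads are 22 mm wide; open, the fingers measure 114 mm over their backs; the gripper's body (76 mm by 85 mm) begins 54 mm behind the grasp point. The pads swing forward as they close: fully open they stand 13 mm farther back than shut.
Start: joints at [1.152, 0.311, 0.014, 1.512, -0.004, 1.319, -0.027], TCP at [202.404, -511.42, 231.304] pointing down, gripper open.
Joint ranges: [-2.7, 2.7], [-0.3, 1.91], [-1.27, 1.3], [0.12, 2.57], [-1.44, 4.58], [0.2, 2.03], [-3.05, 3.05]. Speed limits (rad/s): [2.79, 2.79, 3.14, 3.14, 3.14, 3.14, 3.14].

INTERFACE

Orientations are given as a 3x3 rotation matrix whose columns are the frame's x, y, z axes.
In Python, from workcell import manip gives the robot as it stands.
- The arm moves only by the tool play_rows, never from a script. Its argument "plan" is a list of rows, each an object of numbers: "rx", "ry", "rz": the turn, a rotation vector about the tool's x, y, z each as a share of 360 degrees, from -1 to 1; "tx", "ty", "tz": the shift along the tool's x, y, z each as a share of 120 mm, from -1 to 1; "gripper": the opening, from -1 (shut) to 1 (fully open). A call has 1 to 5 rows; each row shifts and turns the commanded pose from where the row before left it, along the tool's axes as they then stand; what a row does not reach is not made up. A row lasts 1/12 s, in which the tool goes at most 41.7 mm and 7.16 degrees, less where a joint would pass 70% of its speed; a pose out of reach is approached as far as the arm can. A call with a number of a shift or a turn outside -1 to 1 is refused whole. A call with a gripper value outside its range is refused whole. The fingers move at their own pace and stop on an object; "force" is the grip in N (left out, the last holds). Time passes only in rows, so rows that do not move let the fingers close. It gives the time, the measured TCP pose, the force, the opening and the grip force at its end, in the units of the state.
- manip.get_obs(): the state, without advancing time (a new reading comes with each control period).
- manip.camera(name): name is "side" or "top" or "wrist"; returns (picture, depth): 420x560x3 uint8, red, green, blue; 420x560 float32, mm along the optical axis (not along the pixel's ray), 0 where there is no reading.
- manip.get_calibration(name): a dict with "camera_matrix" (3x3 intrinsics, pixels), "extrinsics" (4x4, takes a point from world to camera coordinates); the wrist camera has in their place "T_tool_cam" (4x4, takes a point from camera to tool coordinates, whose origin is the TCP and whose axes are the flange's). Camera axes: x right, y down, z forward; pixel columns grow to the right and rows downward; lengths in mm; the calibration is good to about 2 mm. A picture is of the moment at which its call begins: read the wrist's pose just before it. get_calibration takes no time and is no camera call.
- manip.sign_off(): hands the job in; it is judged then, once.
The state is a dict: "time": time; "q": joint angles; "joint_velocities": joint speeds; "joint_torque": joint torques, N m; "tool_pos": TCP position; "eef_rot": TCP orientation; "contact_force": force on the tool from outside, world axes, zero at the start; "wrist_torque": the same for the moment, N m; "gripper_width": finger opening in mm; "grip_force": force on a finger pad.
Only numpy, scipy, OpenCV 4.12 (cv2) and the standard library are available. Lean on these libraries where they do the work, as an engineer would, in place of code of your own. Each camera call takes 0.05 s, during which the arm holds its last target. There are 200 camera calls.

TASK

The little wooden paddle on the hook has just been glued from two layers: lift it up and off its hook, stand it upright between the jaws of the one-hand clamp, flat faces towards the jaws, and let go of it. Then pump the trigger (squeeze it towards the fixed handle and release, several times) until the jaw has closed on the paddle, and finish still holding the trigger squeezed, with the sprung pressing plate pushed back about half its travel: firm, but never bottomed out, as that would crush the joint. Leave the other things on the worktop where they are.

Things in the scene. Friction and masses are not known exactly. Their poses are not given: they have to be found in the camera images.
- paddle: Pale wooden paddle, 165 mm tall, 26 mm thick, 0.17 kg, hanging upright by a slot in its neck. Origin: centre of its lower edge; z up to the neck, x through its thickness, y across its width. Blade 60 mm wide up to z = 90 mm, shoulder 44 mm wide to 106 mm, neck 34 mm wide to 165 mm.
- paddle_neck (a point): Middle of the paddle's neck, 143 mm above its lower edge. Take the neck here from above across its 34 mm width (fingers closing along the paddle's y). The slot runs through the neck along x: 18 mm wide, 122 to 150 mm above the lower edge.
- hook_stand: Fixed wooden stand with a steel hook, 215 mm tall. Origin on the worktop below the middle of the hanging paddle; x axis along the hook bar from its tip to the post (away from the robot; post 18 mm thick at x = 85 mm), z up. Base plate 12 mm thick.
- hook_bar (a point): Axis of the round hook bar (8 mm thick, 195 mm above the worktop) where the paddle hangs. The bar runs along the stand's x to -24 mm, then turns up: tip at -28 mm, 9 mm above the bar. To free the paddle raise it 11 to 18 mm (at 20 mm the slot's lower end meets the bar), then draw it at least 55 mm to the stand's -x.
- clamp: One-hand ratchet clamp fixed on a wooden plinth, 22 mm high. Origin on the worktop; x axis along the clamp from handle to fixed jaw, z up. Plinth x = -190 to 170, y = -50 to 50 mm. Fixed jaw 64 mm wide, 95 mm high, rubber face at x = 135 mm looking to -x. Moving jaw 60 mm wide, 91 mm high, slides along x. Housing under handle and trigger 115 mm high.
- clamp_bed (a point): Point on top of the plinth (22 mm above the worktop), 13 mm in front of the fixed jaw's face: where the middle of the paddle's lower edge is when the paddle touches the fixed jaw. Standing it up to 8 mm further from the fixed jaw is fine; the jaw pushes it home.
- handle_grip (a point): Point on the outer (-x) face of the fixed handle, an upright black bar 34 mm wide and 12 mm thick, 210 mm high; the point is 193 mm above the worktop. The handle does not give: a closing gripper should reach it only at the end of the stroke, so centre the gripper about 15 mm from this face towards the trigger.
- trigger_grip (a point): Point on the outer (+x) face of the trigger, an upright aluminium bar beside the black handle, 26 mm wide, top 211 mm above the worktop; the point is 193 mm above it, 52 mm from handle_grip when released, 31 mm when fully squeezed. Squeeze from above, one finger outside the trigger and one outside the handle.
- trigger (a joint): Trigger angle: 0 released (sprung back), 0.24 rad fully squeezed to the handle; pivot 88 mm below trigger_grip. A full squeeze drives the jaw 8 to 13 mm forward by a ratchet with 4 mm teeth; on release the jaw stays. About 5 N on the trigger moves the free jaw; on the paddle each further newton adds about 1.6 N.
- jaw (a joint): Travel of the moving jaw towards the fixed jaw, m: 0 fully open, with 64 mm between pressing plate and fixed jaw, 0.055 at most. A brake of 5 N holds it where it is left; if the plate presses harder than that when the trigger is released, the jaw backs off until 5 N are left.
- plate (a joint): How far the sprung pressing plate on the front of the moving jaw is pushed back towards the jaw, m: 0 free, 0.013 bottomed out; spring 2000 N/m (half-way, 0.0065, is 13 N on the paddle).
- plate_face (a point): Middle of the rubber face of the pressing plate (60 wide x 66 mm high), 58 mm above the worktop; looks to the fixed jaw.
- mug_1: Bystander, loose: white mug 91 mm tall with a handle; origin at its underside; leave it alone.
- tub_1: Bystander, loose: small yoghurt tub, 72 mm wide, 71 mm tall; origin at its underside; leave it alone.
- glass_1: Bystander, loose: drinking glass, 81 mm wide, 91 mm tall; origin at its underside; leave it alone.
- egg_timer: Bystander, loose: round kitchen timer, 62 mm wide, 52 mm tall; origin at its underside; leave it alone.
- tape_1: Bystander, loose: roll of tape lying flat, 98 mm wide, 25 mm tall; origin at its underside; leave it alone.
- lemon_1: Bystander, loose: lemon, 77 mm long, 52 mm tall; origin at its underside; leave it alone.

How it is judged:
By the outcome, as a careful person would: the job done as asked, in the order asked, and still so for the second after the job is handed in, while the arm keeps its last pose, push and grip.
It also fails if it takes over 61 s, if anything falls off the work surface, if the arm or the gripper's body presses on something with over 40 N, if the wrist force passes 120 N, or if a joint passes its speed limit or range.

## Working session

There is one attempt and no reset: what is moved stays moved. The work goes in short steps, Python scripts to look and compute and a tool call to move; the robot and the scene stay as the last step left them, time stands still between calls to the robot, and variables do not carry over. Pictures are saved under pics/ and viewed, at most 10 in all, crops included, and the job is handed in when it is done.

Besides the shell and the picture viewer there is one more tool, called after ">>>" as name(argument=value, ...) on one line, values as JSON. play_rows: Moves the arm, as the interface text tells. Its arguments: {"type":"object","properties":{"plan":{"type":"array","items":{"type":"object","properties":{"rx":{"type":"number"},"ry":{"type":"number"},"rz":{"type":"number"},"tx":{"type":"number"},"ty":{"type":"number"},"tz":{"type":"number"},"gripper":{"type":"number"}}}},"force":{"type":"number"}},"required":["plan"]}

```bash
mkdir -p pics; ls
python3 - <<'E'
from workcell import manip
import cv2,numpy as np
o=manip.get_obs(); print(o)
print(manip.pinch_z)
for n in("side","top"):
    p,d=manip.camera(n); np.savez(f"{n}0.npz",p=p,d=d); cv2.imwrite(f"pics/{n}0.png",p[:,:,::-1])
    print(n,manip.get_calibration(n))
print(manip.get_calibration("wrist"))
E
```

```text
pics
{'time': 0.0, 'q': array([ 1.15229322,  0.31170778,  0.01398395,  1.51306542, -0.00440951,
        1.31920266, -0.02716301]), 'joint_velocities': array([-6.63591748e-04,  1.52201024e-03,  1.51435476e-03,  6.60978941e-04,
       -1.13713868e-03,  5.38906910e-04, -5.30554463e-05]), 'joint_torque': array([ 4.82265405e-04, -3.79910874e+01,  1.46381473e-01, -2.30588812e+01,
        1.23238415e-02,  1.34739451e-02, -3.59013001e-06]), 'tool_pos': array([ 202.11982731, -510.72472228,  230.2274968 ]), 'eef_rot': array([[ 9.29801842e-01,  3.68059295e-01, -9.43666559e-04],
       [ 3.68060495e-01, -9.29799349e-01,  2.15479585e-03],
       [-8.43279114e-05, -2.35085953e-03, -9.99997233e-01]]), 'contact_force': array([ 0.13298338, -0.24922605, -0.60898469]), 'wrist_torque': array([-0.00862511, -0.02538452, -0.01606141]), 'grip_force': 0.0, 'gripper_width': 85.6321974656529}
18.700000000000003
side {'camera_matrix': array([[468.61582015,   0.        , 281.38093752],
       [  0.        , 468.61582015, 200.02576857],
       [  0.        ,   0.        ,   1.        ]]), 'extrinsics': array([[ 9
[... 693 characters left out ...]
       [ 1.53189263e-01,  2.07423541e-03, -9.88194691e-01,
         1.42946290e+03],
       [ 0.00000000e+00,  0.00000000e+00,  0.00000000e+00,
         1.00000000e+00]])}
{'camera_matrix': array([[314.54295167,   0.        , 274.58804344],
       [  0.        , 314.54295167, 209.62433649],
       [  0.        ,   0.        ,   1.        ]]), 'T_tool_cam': array([[ 7.20334991e-04, -9.53186887e-01, -3.02380951e-01,
         7.61876971e+01],
       [ 9.99999737e-01,  7.13306483e-04,  1.33673814e-04,
        -4.57457492e-01],
       [ 8.82741656e-05, -3.02380967e-01,  9.53187150e-01,
        -1.42289787e+02],
       [ 0.00000000e+00,  0.00000000e+00,  0.00000000e+00,
         1.00000000e+00]])}
```

View pics/top0.png

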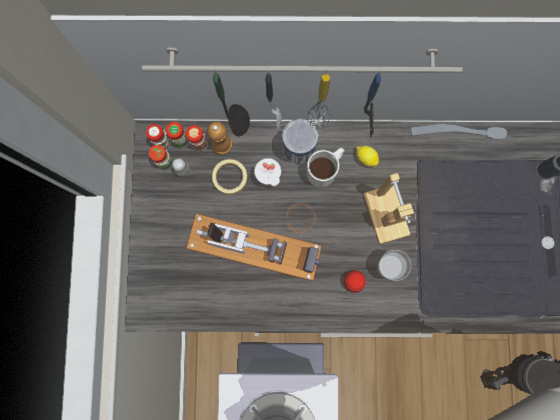

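View pics/side0.png

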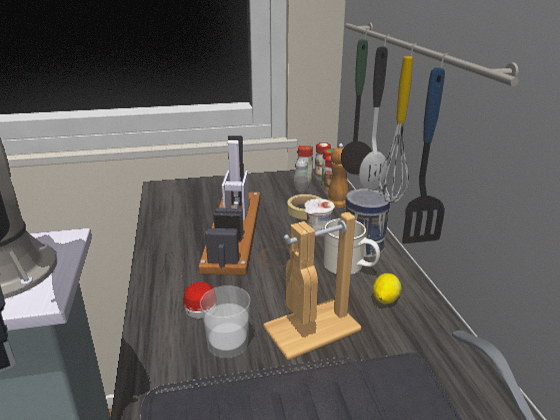

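```bash
cat > h.py <<'E'
import numpy as np,cv2
from workcell import manip
def cloud(n,d):
    c=manip.get_calibration(n);K=c["camera_matrix"];E=c["extrinsics"]
    v,u=np.mgrid[:420,:560]
    P=np.stack([(u-K[0,2])/K[0,0]*d,(v-K[1,2])/K[1,1]*d,d],-1)
    return (P-E[:3,3])@E[:3,:3]
def ray(n,uv,z):
    c=manip.get_calibration(n);K=c["camera_matrix"];E=c["extrinsics"]
    C=-E[:3,:3].T@E[:3,3]; r=E[:3,:3].T@np.linalg.inv(K)@np.array([*uv,1.])
    return C+r*(z-C[2])/r[2]
def comps(m,amin=6):
    n,l,s,c=cv2.connectedComponentsWithStats(m.astype(np.uint8))
    return [(l==i) for i in range(1,n) if s[i,4]>=amin]
E
python3 - <<'E'
from h import *
for n in("top","side"):
    f=np.load(f"{n}0.npz");p,d=f["p"],f["d"];X=cloud(n,d)
    h=cv2.cvtColor(p,cv2.COLOR_RGB2HSV)
    print(n,"table z",np.median(X[...,2][(abs(X[...,0]-450)<100)&(abs(X[...,1])<30)&(d>0)]))
    wood=(h[...,0]>5)&(h[...,0]<25)&(h[...,1]>70)&(d>0)
    for lo,hi in((5,17),(17,28),(200,225)):
        for c in comps(wood&(X[...,2]>lo)&(X[...,2]<hi)):
            q=X[c]; 
            if len(q)<8: continue
            r=cv2.minAreaRect(q[:,:2].astype(np.float32))
            print(lo,len(q),"z%.1f"%np.median(q[:,2]),np.round(q[:,:2].mean(0)),np.round(r[0],1),np.round(r[1],1),round(r[2],1))
    for lo in (105,180):
        for c in comps((d>0)&(X[...,2]>lo)&(X[...,2]<225)&(X[...,1]>-400)&(X[...,0]<750)&(X[...,0]>250)):
            q=X[c]; r=cv2.minAreaRect(q[:,:2].astype(np.float32)); print("any",lo,len(q),np.round(q[:,:2].mean(0)),q[:,2].max(),np.round(r[0],1),np.round(r[1],1),round(r[2],1))
f=np.load("top0.npz");p=f["p"]
a=cv2.resize(p[205:290,180:330],None,fx=5,fy=5,interpolation=cv2.INTER_CUBIC)
b=cv2.resize(p[165:250,355:425],None,fx=5,fy=5,interpolation=cv2.INTER_CUBIC)
cv2.imwrite("pics/cropA.png",a[:,:,::-1]);cv2.imwrite("pics/cropB.png",b[:,:,::-1])
E
```

```text
top table z 17.48454219697642
5 32 z13.2 [769. 151.] [771.4 149.9] [13.7 47. ] 50.0
5 9 z12.9 [764. 183.] [764.5 182.7] [16.8  3.2] 49.2
5 1151 z12.0 [ 584. -292.] [ 587.4 -296.6] [150.9  90.5] 16.8
17 8 z20.2 [727. 139.] [727.1 139.3] [19.6  2. ] 83.8
17 9 z21.0 [ 640. -271.] [ 639.3 -270.3] [14.6  3.2] 22.6
17 2730 z22.3 [488.  71.] [492.1  71.9] [359.6 100.3] 76.0
17 11 z23.0 [520. 123.] [520.5 122.6] [11.6  5.8] 1.5
17 30 z23.1 [500. 142.] [500.5 142.7] [37.5  6.7] 78.9
17 33 z21.3 [ 482. -108.] [ 480.4 -108.1] [11.1 38.5] 89.3
17 34 z22.4 [479.   3.] [478.8   2.9] [11.9 21.3] 75.9
200 62 z213.4 [ 644. -278.] [ 645.4 -279.2] [16.7 22.2] 15.8
200 146 z213.5 [ 563. -302.] [ 563.2 -303.8] [25.5 34.6] 16.8
any 105 6100 [459. 452.] 224.8319001098499 [500.1 461. ] [ 74.1 500.9] 88.9
any 105 224 [740. -54.] 132.21201685706876 [738.5 -53.3] [79.1 22.8] 89.8
any 105 158 [731. 326.] 115.96271771616864 [729.7 326. ] [37.3 42.7] 0.4
any 105 626 [ 587. -291.] 224.24109279029307 [ 590.3 -287.3] [123.2  57.1] 26.1
any 105 562 [505. 132.] 218.10313949338453 [507.2 133.5] [91.3 53.6] 75.3
any 180
[... 1047 characters left out ...]
2.2
17 8 z18.8 [444.  68.] [443.5  69.4] [21.3  2.4] 84.9
17 69 z22.6 [ 643. -290.] [ 641.1 -287.9] [13.7 25.2] 51.0
200 136 z210.6 [ 644. -288.] [ 644.6 -284. ] [17.5 23.2] 17.0
200 334 z211.3 [ 563. -313.] [ 564.4 -308.2] [26.9 36.5] 16.4
any 105 7163 [500. 397.] 224.9174911900975 [444.7 374.3] [433.8 457.4] 55.6
any 105 229 [739. -67.] 123.59794128842816 [738.9 -60.1] [22.2 77.2] 0.0
any 105 2841 [ 588. -309.] 214.05378424836516 [ 594.8 -307. ] [125.9  58.4] 6.1
any 180 2312 [506. 438.] 224.9174911900975 [499.9 455.9] [ 80.5 500.8] 89.1
any 180 242 [511. 135.] 209.58428554468006 [510.2 138.9] [52.  33.9] 77.1
any 180 1075 [ 590. -306.] 214.05378424836516 [ 593.  -300.2] [126.1  36.6] 15.7
```

View pics/cropA.png

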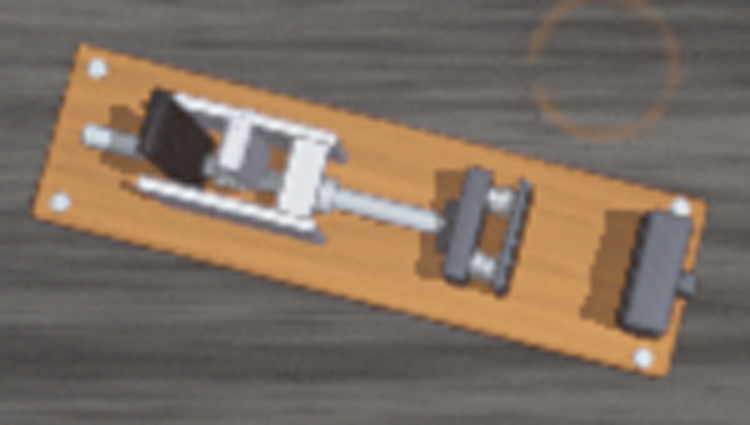

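View pics/cropB.png

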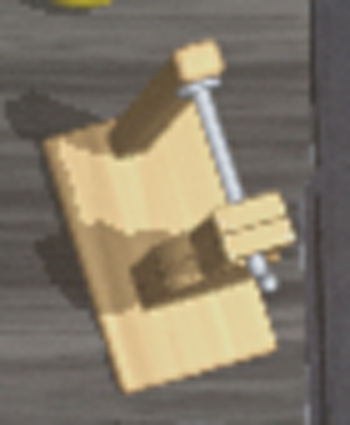

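>>> play_rows(plan=[{"tx": 0.33,"ty": -0.05,"tz": -0.03,"gripper": 1},{"tx": 0.33,"ty": -0.05,"tz": -0.03},{"tx": 0.33,"ty": -0.05,"tz": -0.03},{"tx": 0.33,"ty": -0.05,"tz": -0.03},{"tx": 0.33,"ty": -0.05}])

```text
$.plan[0]: bad value
```

>>> play_rows(plan=[{"tx": 0.33,"ty": -0.05},{"tx": 0.33,"ty": -0.05},{"tx": 0.33,"ty": -0.05},{"tx": 0.33,"ty": -0.05},{"rz": 0.013}])

```text
$.plan[0]: bad value
```

```bash
cat >> h.py <<'E'
def go(pos,yaw):
    """print tool-frame units to bring TCP to pos with tool-y yaw (deg), tool down"""
    o=manip.get_obs();R=np.array(o["eef_rot"]);p=np.array(o["tool_pos"])
    from scipy.spatial.transform import Rotation as S
    a=np.radians(yaw);y=np.array([np.cos(a),np.sin(a),0]);z=np.array([0,0,-1.]);T=np.c_[np.cross(y,z),y,z]
    rv=S.from_matrix(R.T@T).as_rotvec()/(2*np.pi)
    print("t%.1f at"%o["time"],np.round(p,1),"yawy %.1f"%np.degrees(np.arctan2(R[1,1],R[0,1])),"F",np.round(o["contact_force"],1),"w%.1f g%.1f"%(o["gripper_width"],o["grip_force"]))
    print("  shift units now-axes",np.round(R.T@(np.array(pos)-p)/120,3),"after-turn axes",np.round(T.T@(np.array(pos)-p)/120,3),"rot",np.round(rv,4))
def wcloud(d,o):
    c=manip.get_calibration("wrist");K=c["camera_matrix"];T=c["T_tool_cam"]
    v,u=np.mgrid[:420,:560]
    P=np.stack([(u-K[0,2])/K[0,0]*d,(v-K[1,2])/K[1,1]*d,d],-1)
    return (P@T[:3,:3].T+T[:3,3])@np.array(o["eef_rot"]).T+o["tool_pos"]
E
python3 - <<'E'
from h import *
o=manip.get_obs();p,d=manip.camera("wrist");X=wcloud(d,o)
cv2.imwrite("pics/w1.png",p[:,:,::-1]);np.savez("w1.npz",p=p,d=d)
h=cv2.cvtColor(p,cv2.COLOR_RGB2HSV)
wood=(h[...,0]>5)&(h[...,0]<25)&(h[...,1]>70)&(d>0)
for lo,hi in((5,18),(205,222)):
    for c in comps(wood&(X[...,2]>lo)&(X[...,2]<hi),80):
        q=X[c]; r=cv2.minAreaRect(q[:,:2].astype(np.float32))
        print(lo,len(q),"z%.1f"%np.median(q[:,2]),np.round(r[0],1),np.round(r[1],1),round(r[2],1))
go([563,-304,240],-73.2)
E
```

```text
t0.1 at [ 202.2 -510.9  230.5] yawy -68.4 F [ 0.5 -0.6 -0.2] w85.4 g0.0
  shift units now-axes [ 3.43  -0.497 -0.079] after-turn axes [ 3.377 -0.781 -0.08 ] rot [-0.0003  0.      0.0133]
```

View pics/w1.png

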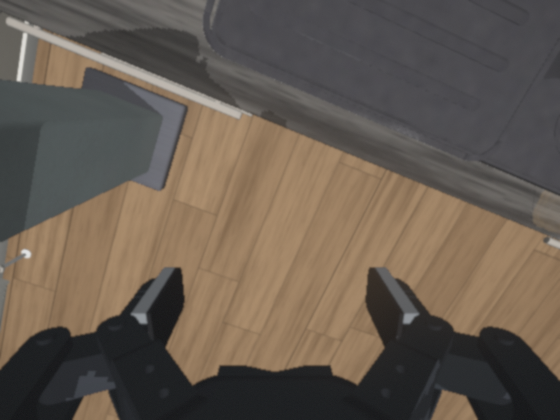

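The wrist picture shows only the floor and the worktop edge: the calls were refused, so the arm has not moved. I will give every field in each row.

>>> play_rows(plan=[{"rx": 0,"ry": 0,"rz": 0,"tx": 0.33,"ty": -0.05,"tz": -0.03,"gripper": 1},{"rx": 0,"ry": 0,"rz": 0,"tx": 0.33,"ty": -0.05,"tz": -0.03,"gripper": 1},{"rx": 0,"ry": 0,"rz": 0,"tx": 0.33,"ty": -0.05,"tz": -0.03,"gripper": 1},{"rx": 0,"ry": 0,"rz": 0,"tx": 0.33,"ty": -0.05,"tz": -0.03,"gripper": 1},{"rx": 0,"ry": 0,"rz": 0,"tx": 0.33,"ty": -0.05,"tz": 0,"gripper": 1}], force=40)

```text
time: 0.57
tool_pos: [377.0, -409.7, 246.3]
eef_rot: [[0.93, 0.368, 0.001], [0.368, -0.93, -0.001], [0.0, 0.001, -1.0]]
contact_force: [0.2, -0.6, 0.1]
gripper_width: 85.3
grip_force: 0.0
```

>>> play_rows(plan=[{"rx": 0,"ry": 0,"rz": 0,"tx": 0.33,"ty": -0.05,"tz": 0,"gripper": 1},{"rx": 0,"ry": 0,"rz": 0,"tx": 0.33,"ty": -0.05,"tz": 0,"gripper": 1},{"rx": 0,"ry": 0,"rz": 0,"tx": 0.33,"ty": -0.05,"tz": 0,"gripper": 1},{"rx": 0,"ry": 0,"rz": 0,"tx": 0.33,"ty": -0.05,"tz": 0,"gripper": 1},{"rx": 0,"ry": 0,"rz": 0.013,"tx": 0,"ty": 0,"tz": 0,"gripper": 1}])

```text
time: 0.98
tool_pos: [522.5, -319.9, 244.4]
eef_rot: [[0.953, 0.304, 0.006], [0.304, -0.953, 0.008], [0.008, -0.006, -1.0]]
contact_force: [1.2, 1.7, -0.2]
gripper_width: 85.3
grip_force: 0.0
```

```bash
cat > w.py <<'E'
from h import *
import sys
o=manip.get_obs();p,d=manip.camera("wrist");X=wcloud(d,o)
cv2.imwrite("pics/%s.png"%sys.argv[1],p[:,:,::-1]);np.savez(sys.argv[1]+".npz",p=p,d=d,X=X)
h=cv2.cvtColor(p,cv2.COLOR_RGB2HSV)
wood=(h[...,0]>5)&(h[...,0]<25)&(h[...,1]>70)&(d>0)
for lo,hi in((5,18),(18,28),(205,222)):
    for c in comps(wood&(X[...,2]>lo)&(X[...,2]<hi),80):
        q=X[c]; r=cv2.minAreaRect(q[:,:2].astype(np.float32))
        print(lo,len(q),"z%.1f"%np.median(q[:,2]),np.round(r[0],1),np.round(r[1],1),round(r[2],1))
E
python3 w.py w2; python3 -c "
from h import *
go([563,-304,240],-73.2)"
```

```text
5 1589 z11.4 [ 577.8 -274.3] [149.8  36.8] 16.6
5 824 z12.0 [487.9 -70.9] [163.8  78.1] 39.2
5 113 z11.5 [ 584.3 -315.8] [15.7 11.7] 18.3
18 3929 z21.6 [461.8 -47.5] [121.   99.7] 76.2
18 277 z21.1 [422.1 -93.1] [13.8 44.2] 75.0
205 440 z211.7 [ 639.1 -283.7] [10.5 21.9] 18.3
205 1650 z213.3 [ 562.  -306.8] [25.9 34. ] 16.6
t1.0 at [ 518.7 -323.7  244.4] yawy -72.8 F [ 0.1  0.2 -0.1] w85.4 g0.0
  shift units now-axes [ 0.401 -0.048  0.038] after-turn axes [ 0.401 -0.051  0.037] rot [-0.0007 -0.0005  0.0011]
```

View pics/w2.png

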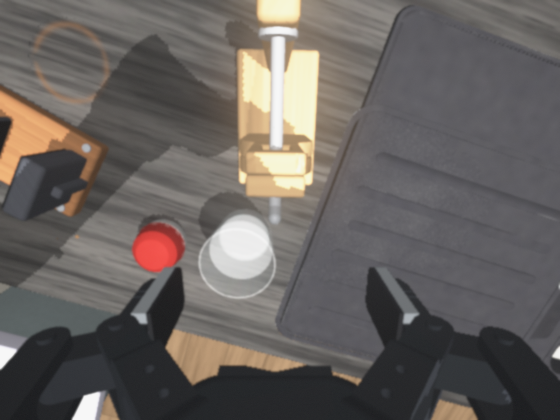

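The wrist view shows the paddle top near (275,162), the bar up to the post at (278,10), and the glass (240,260) clear of the fingers. The measured paddle position agrees with the top view to about 3 mm.

>>> play_rows(plan=[{"rx": 0,"ry": 0,"rz": 0.001,"tx": 0.2,"ty": -0.015,"tz": 0,"gripper": 1},{"rx": 0,"ry": 0,"rz": 0,"tx": 0.2,"ty": -0.015,"tz": 0,"gripper": 1},{"rx": 0,"ry": 0,"rz": 0,"tx": 0,"ty": 0,"tz": 0,"gripper": 1},{"rx": 0,"ry": 0,"rz": 0,"tx": 0,"ty": 0,"tz": 0,"gripper": 1}])

```text
time: 1.37
tool_pos: [559.2, -312.0, 244.7]
eef_rot: [[0.958, 0.288, -0.001], [0.288, -0.958, 0.001], [-0.001, -0.001, -1.0]]
contact_force: [-0.5, -0.7, -0.2]
gripper_width: 85.5
grip_force: 0.0
```

```bash
python3 w.py w3; python3 -c "
from h import *
go([563,-306,173],-73.2)"
```

```text
5 1722 z11.6 [ 595.3 -266.9] [111.9  32.9] 16.5
5 864 z11.8 [489.8 -69.3] [165.6  77.9] 40.7
5 106 z11.6 [ 605.6 -302.1] [26.1  5.9] 17.2
5 204 z11.5 [ 581.8 -314.4] [21.7 15.6] 16.9
18 4043 z21.6 [462.4 -45.6] [124.9 100. ] 76.8
18 223 z21.2 [420.4 -93.1] [12.  39.6] 74.2
205 391 z212.4 [ 643.1 -282.3] [17.6 21.7] 17.1
205 1869 z213.3 [ 563.3 -306.5] [23.9 34.1] 16.9
t1.4 at [ 558.  -313.4  245. ] yawy -73.4 F [-0.2 -0.2  0.1] w85.3 g0.0
  shift units now-axes [ 0.059 -0.047  0.6  ] after-turn axes [ 0.058 -0.047  0.6  ] rot [-0.      0.0003 -0.0006]
```

>>> play_rows(plan=[{"rx": 0,"ry": 0,"rz": 0,"tx": 0.06,"ty": -0.047,"tz": 0,"gripper": 1},{"rx": 0,"ry": 0,"rz": 0,"tx": 0,"ty": 0,"tz": 0.15,"gripper": 1},{"rx": 0,"ry": 0,"rz": 0,"tx": 0,"ty": 0,"tz": 0.15,"gripper": 1},{"rx": 0,"ry": 0,"rz": 0,"tx": 0,"ty": 0,"tz": 0.15,"gripper": 1},{"rx": 0,"ry": 0,"rz": 0,"tx": 0,"ty": 0,"tz": 0.15,"gripper": 1}])

```text
time: 1.83
tool_pos: [563.3, -306.1, 173.4]
eef_rot: [[0.959, 0.283, 0.0], [0.283, -0.959, -0.001], [-0.0, 0.001, -1.0]]
contact_force: [0.4, -0.2, 0.2]
gripper_width: 85.0
grip_force: 0.0
```

>>> play_rows(plan=[{"rx": 0,"ry": 0,"rz": 0,"tx": 0,"ty": 0,"tz": 0,"gripper": 1},{"rx": 0,"ry": 0,"rz": 0,"tx": 0,"ty": 0,"tz": 0,"gripper": 1},{"rx": 0,"ry": 0,"rz": 0,"tx": 0,"ty": 0,"tz": 0,"gripper": 1}])

```text
time: 2.08
tool_pos: [564.4, -306.0, 175.1]
eef_rot: [[0.959, 0.284, 0.002], [0.284, -0.959, -0.001], [0.001, 0.002, -1.0]]
contact_force: [-0.1, -1.0, 1.3]
gripper_width: 85.1
grip_force: 0.0
```

```bash
python3 -c "
from h import *
go([563.3,-306.5,173],-73.2)"
```

```text
t2.1 at [ 564.4 -306.   175.1] yawy -73.5 F [-0.1 -1.   1.3] w85.1 g0.0
  shift units now-axes [-0.01   0.001  0.018] after-turn axes [-0.01   0.001  0.018] rot [ 0.0003 -0.0002 -0.0008]
```

>>> play_rows(plan=[{"rx": 0,"ry": 0,"rz": 0,"tx": 0,"ty": 0,"tz": 0,"gripper": -1},{"rx": 0,"ry": 0,"rz": 0,"tx": 0,"ty": 0,"tz": 0,"gripper": -1},{"rx": 0,"ry": 0,"rz": 0,"tx": 0,"ty": 0,"tz": 0,"gripper": -1},{"rx": 0,"ry": 0,"rz": 0,"tx": 0,"ty": 0,"tz": 0,"gripper": -1},{"rx": 0,"ry": 0,"rz": 0,"tx": 0,"ty": 0,"tz": 0,"gripper": -1}], force=40)

```text
time: 2.5
tool_pos: [564.6, -305.7, 174.5]
eef_rot: [[0.959, 0.285, 0.001], [0.285, -0.959, -0.001], [0.001, 0.001, -1.0]]
contact_force: [0.3, 0.3, 1.6]
gripper_width: 33.9
grip_force: 42.2
```

>>> play_rows(plan=[{"rx": 0,"ry": 0,"rz": 0,"tx": 0,"ty": 0,"tz": 0,"gripper": -1},{"rx": 0,"ry": 0,"rz": 0,"tx": 0,"ty": 0,"tz": 0,"gripper": -1},{"rx": 0,"ry": 0,"rz": 0,"tx": 0,"ty": 0,"tz": 0,"gripper": -1}])

```text
time: 2.75
tool_pos: [564.6, -305.7, 174.5]
eef_rot: [[0.959, 0.285, 0.001], [0.285, -0.959, -0.001], [0.001, 0.001, -1.0]]
contact_force: [0.0, -0.6, 3.9]
gripper_width: 33.5
grip_force: 42.4
```

>>> play_rows(plan=[{"rx": 0,"ry": 0,"rz": 0,"tx": 0,"ty": 0,"tz": -0.06,"gripper": -1},{"rx": 0,"ry": 0,"rz": 0,"tx": 0,"ty": 0,"tz": -0.06,"gripper": -1},{"rx": 0,"ry": 0,"rz": 0,"tx": 0,"ty": 0,"tz": 0,"gripper": -1},{"rx": 0,"ry": 0,"rz": 0,"tx": 0,"ty": 0,"tz": 0,"gripper": -1}])

```text
time: 3.08
tool_pos: [564.3, -305.2, 188.3]
eef_rot: [[0.959, 0.285, 0.0], [0.285, -0.959, 0.0], [0.0, -0.0, -1.0]]
contact_force: [0.3, -0.2, -2.7]
gripper_width: 33.6
grip_force: 41.9
```

Run:
```python
from h import *
go([564.6-55*.957,-305.7-55*.289,189],-73.2)
p,d=manip.camera("side")
cv2.imwrite("pics/s1.png",cv2.resize(p[190:360,240:420],None,fx=3.3,fy=3.3,interpolation=cv2.INTER_CUBIC)[:,:,::-1])
```

```text
t3.1 at [ 564.3 -305.2  188.3] yawy -73.4 F [ 0.3 -0.2 -2.7] w33.6 g41.9
  shift units now-axes [-0.457  0.007 -0.006] after-turn axes [-0.457  0.005 -0.006] rot [-0.     -0.     -0.0007]
```

View pics/s1.png

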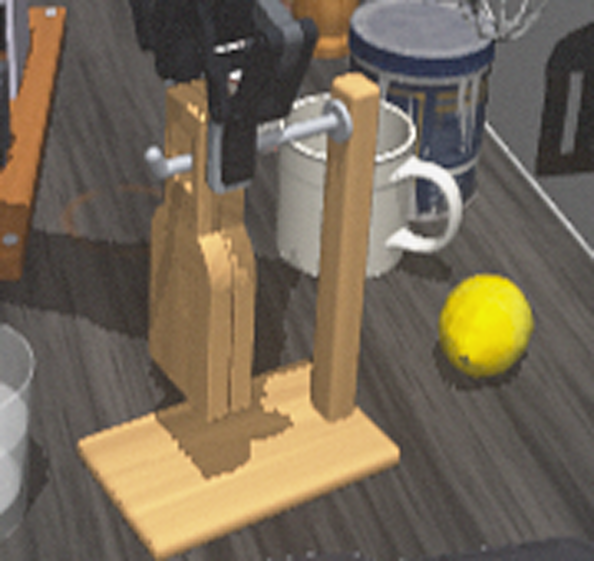

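The paddle is lifted, held squarely in the slot, with the bar at (178,163) inside it; the hook tip at (155,160) is free ahead. The glass is near the way back, so I'll locate it before moving.

Run:
```python
from h import *
c=manip.get_calibration("top")
for uv,z in(((394,263),91),((394,268),5),((355,282),40)): print(uv,np.round(ray("top",uv,z)[:2]))
for n in("top","side"):
    f=np.load(n+"0.npz");X=cloud(n,f["d"])
    m=(f["d"]>0)&(X[...,0]>400)&(X[...,0]<545)&(X[...,1]>-350)&(X[...,1]<-190)&(X[...,2]>25)&(X[...,2]<100)
    for c in comps(m,40):
        q=X[c];r=cv2.minAreaRect(q[:,:2].astype(np.float32));print(n,len(q),np.round(q[:,2].max()),np.round(r[0]),np.round(r[1]))
```

```text
(394, 263) [ 444. -299.]
(394, 268) [ 436. -315.]
(355, 282) [ 396. -203.]
top 804 97.0 [ 440. -301.] [76. 80.]
top 128 59.0 [ 415. -210.] [28. 39.]
side 2698 91.0 [ 440. -269.] [157.  80.]
```

>>> play_rows(plan=[{"rx": 0,"ry": 0,"rz": 0,"tx": -0.15,"ty": 0,"tz": 0,"gripper": -1},{"rx": 0,"ry": 0,"rz": 0,"tx": -0.15,"ty": 0,"tz": 0,"gripper": -1},{"rx": 0,"ry": 0,"rz": 0,"tx": -0.15,"ty": 0,"tz": 0,"gripper": -1},{"rx": 0,"ry": 0,"rz": 0,"tx": 0,"ty": 0,"tz": 0,"gripper": -1},{"rx": 0,"ry": 0,"rz": 0,"tx": 0,"ty": 0,"tz": 0,"gripper": -1}])

```text
time: 3.55
tool_pos: [511.0, -321.6, 187.7]
eef_rot: [[0.959, 0.282, -0.001], [0.282, -0.959, -0.0], [-0.001, -0.0, -1.0]]
contact_force: [0.8, -0.1, -1.9]
gripper_width: 33.3
grip_force: 41.9
```

>>> play_rows(plan=[{"rx": 0,"ry": 0,"rz": 0,"tx": 0,"ty": 0,"tz": -0.2,"gripper": -1},{"rx": 0,"ry": 0,"rz": 0,"tx": 0,"ty": 0,"tz": -0.2,"gripper": -1},{"rx": 0,"ry": 0,"rz": 0,"tx": 0,"ty": 0,"tz": -0.2,"gripper": -1},{"rx": 0,"ry": 0,"rz": 0,"tx": 0,"ty": 0,"tz": -0.1,"gripper": -1},{"rx": 0,"ry": 0,"rz": 0,"tx": 0,"ty": 0,"tz": 0,"gripper": -1}])

```text
time: 3.97
tool_pos: [515.3, -320.6, 275.9]
eef_rot: [[0.958, 0.287, 0.007], [0.287, -0.958, -0.003], [0.006, 0.005, -1.0]]
contact_force: [0.8, -0.4, -1.9]
gripper_width: 33.7
grip_force: 42.0
```

Run:
```python
from h import *
go([462,-53,270],-14)
```

```text
t4.0 at [ 515.3 -320.6  275.9] yawy -73.3 F [ 0.8 -0.4 -1.9] w33.7 g42.0
  shift units now-axes [ 0.213 -2.264  0.039] after-turn axes [ 2.056 -0.971  0.049] rot [ 0.0012 -0.0005 -0.1649]
```

Run:
```python
import numpy as np
d=np.array([460.5-515.3,-53.5+320.6])/10
for k in range(10):
    t=np.radians(-73.3+5.93*k);print(k,np.round(np.array([d@[-np.sin(t),np.cos(t)],d@[np.cos(t),np.sin(t)]])/120,3))
```

```text
0 [ 0.02  -0.226]
1 [ 0.043 -0.223]
2 [ 0.066 -0.217]
3 [ 0.088 -0.209]
4 [ 0.11  -0.199]
5 [ 0.13  -0.187]
6 [ 0.148 -0.172]
7 [ 0.165 -0.156]
8 [ 0.18  -0.138]
9 [ 0.194 -0.119]
```

>>> play_rows(plan=[{"rx": 0,"ry": 0,"rz": -0.0165,"tx": 0.02,"ty": -0.226,"tz": 0,"gripper": -1},{"rx": 0,"ry": 0,"rz": -0.0165,"tx": 0.043,"ty": -0.223,"tz": 0,"gripper": -1},{"rx": 0,"ry": 0,"rz": -0.0165,"tx": 0.066,"ty": -0.217,"tz": 0,"gripper": -1},{"rx": 0,"ry": 0,"rz": -0.0165,"tx": 0.088,"ty": -0.209,"tz": 0,"gripper": -1},{"rx": 0,"ry": 0,"rz": -0.0165,"tx": 0.11,"ty": -0.199,"tz": 0,"gripper": -1}])

```text
time: 4.38
tool_pos: [484.7, -185.0, 270.4]
eef_rot: [[0.687, 0.727, -0.002], [0.727, -0.687, 0.002], [-0.0, -0.003, -1.0]]
contact_force: [0.3, 0.4, -1.6]
gripper_width: 33.4
grip_force: 42.1
```

>>> play_rows(plan=[{"rx": 0,"ry": 0,"rz": -0.0165,"tx": 0.13,"ty": -0.187,"tz": 0,"gripper": -1},{"rx": 0,"ry": 0,"rz": -0.0165,"tx": 0.148,"ty": -0.172,"tz": 0,"gripper": -1},{"rx": 0,"ry": 0,"rz": -0.0165,"tx": 0.165,"ty": -0.156,"tz": 0,"gripper": -1},{"rx": 0,"ry": 0,"rz": -0.0165,"tx": 0.18,"ty": -0.138,"tz": 0,"gripper": -1},{"rx": 0,"ry": 0,"rz": -0.0165,"tx": 0.194,"ty": -0.119,"tz": 0,"gripper": -1}])

```text
time: 4.8
tool_pos: [457.2, -51.5, 270.7]
eef_rot: [[0.237, 0.972, -0.002], [0.972, -0.237, 0.001], [0.0, -0.002, -1.0]]
contact_force: [0.5, -0.7, -2.2]
gripper_width: 33.5
grip_force: 42.1
```

>>> play_rows(plan=[{"rx": 0,"ry": 0,"rz": 0,"tx": 0,"ty": 0,"tz": 0,"gripper": -1},{"rx": 0,"ry": 0,"rz": 0,"tx": 0,"ty": 0,"tz": 0,"gripper": -1},{"rx": 0,"ry": 0,"rz": 0,"tx": 0,"ty": 0,"tz": 0,"gripper": -1}])

```text
time: 5.05
tool_pos: [457.8, -53.7, 271.2]
eef_rot: [[0.242, 0.97, -0.001], [0.97, -0.242, -0.0], [-0.001, -0.001, -1.0]]
contact_force: [-1.0, -1.0, -2.5]
gripper_width: 33.6
grip_force: 42.1
```

Run:
```python
from h import *
go([460.5,-53.5,270],-14)
o=manip.get_obs();p,d=manip.camera("wrist");X=wcloud(d,o);np.savez("w4.npz",p=p,d=d,X=X)
h=cv2.cvtColor(p,cv2.COLOR_RGB2HSV)
wood=(h[...,0]>5)&(h[...,0]<25)&(h[...,1]>70)&(d>0)
m=wood&(X[...,2]>15)&(X[...,2]<30)
for c in comps(m,200):
    q=X[c];r=cv2.minAreaRect(q[:,:2].astype(np.float32));print("plinth",len(q),np.round(r[0],1),np.round(r[1],1),r[2])
# clamp-frame coordinates of all points
ex=np.array([-.2419,-.9703]);ey=np.array([.9703,-.2419]);O=np.array([459,-59.3])-122*ex
C=np.stack([(X[...,:2]-O)@ex,(X[...,:2]-O)@ey],-1)
s=(d>0)&(abs(C[...,1])<45)&(C[...,0]>0)&(C[...,0]<170)
for lo,hi in((60,96),(96,130),(130,260)):
    k=s&(X[...,2]>lo)&(X[...,2]<hi)
    for c in comps(k,60): print(lo,c.sum(),"cx",np.percentile(C[c][:,0],[1,50,99]).round(1),"cy",np.percentile(C[c][:,1],[1,50,99]).round(1),"z",np.percentile(X[c][:,2],[1,99]).round(1))
k=m&(d>0)
for a in(-40,-20,20,40): 
    t=k&(abs(C[...,1]-a)<4); print(a,"plinth x max",np.percentile(C[t][:,0],99) if t.any() else None)
t=m&(C[...,0]>-100)&(C[...,0]<40);print("plinth y range",np.percentile(C[t][:,1],[.5,99.5]))
cv2.imwrite("pics/w4.png",p[:,:,::-1])
```

```text
t5.0 at [457.8 -53.7 271.2] yawy -14.0 F [-1.  -1.  -2.5] w33.6 g42.1
  shift units now-axes [0.007 0.022 0.01 ] after-turn axes [0.007 0.022 0.01 ] rot [-0.0002  0.0001 -0.0001]
plinth 10796 [477.4  19.8] [229.2 100.3] 76.00102996826172
plinth 210 [473.   -0.7] [11.3 23.1] 76.03326416015625
60 1691 cx [40.  53.9 75. ] cy [-29.7  -0.6  27.4] z [71.2 92.1]
130 4683 cx [105.4 105.9 123. ] cy [-32.4  -4.1  24.5] z [149.5 258.9]
-40 plinth x max 134.11700062846245
-20 plinth x max 134.51296078269596
20 plinth x max 134.51963315829536
40 plinth x max 137.9222399150477
plinth y range [-50.7270011   48.16967866]
```

View pics/w4.png

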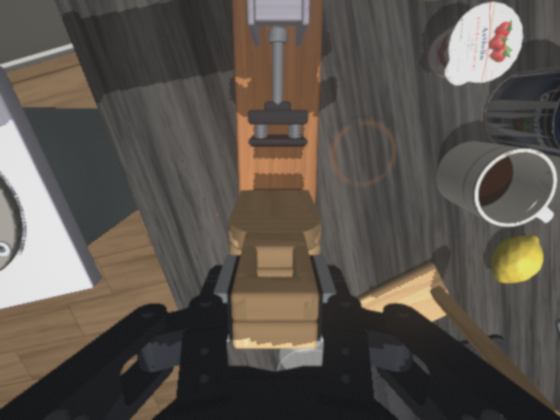

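Run:
```python
from h import *
f=np.load("w4.npz");X=f["X"];d=f["d"]
ex=np.array([-.2419,-.9703]);ey=np.array([.9703,-.2419]);O=np.array([459,-59.3])-122*ex
C=np.stack([(X[...,:2]-O)@ex,(X[...,:2]-O)@ey],-1)
s=(d>0)&(abs(C[...,1])<28)&(C[...,0]>60)&(C[...,0]<95)&(X[...,2]>30)
print(np.histogram(C[s][:,0],np.arange(60,95,1)),)
k=s&(C[...,0]>66);print(np.percentile(X[k][:,2],[1,50,99]))
# fixed jaw in earlier wrist view and top view
f=np.load("w3.npz");X=f["X"];d=f["d"]
for X,d,n in((X,d,"w3"),(cloud("top",np.load("top0.npz")["d"]),np.load("top0.npz")["d"],"top")):
    C=np.stack([(X[...,:2]-O)@ex,(X[...,:2]-O)@ey],-1)
    s=(d>0)&(abs(C[...,1])<38)&(C[...,0]>120)&(C[...,0]<175)&(X[...,2]>85)
    print(n,s.sum(),np.histogram(C[s][:,0],np.arange(128,170,2))[0],np.percentile(C[s][:,1],[2,98]),np.percentile(X[s][:,2],[2,98]))
    s=(d>0)&(abs(C[...,1])<38)&(C[...,0]>60)&(C[...,0]<100)&(X[...,2]>75)
    print("plate",np.histogram(C[s][:,0],np.arange(60,90,1))[0])
```

```text
(array([ 16,  43,  22,  12,  30,  31,  16, 207,  56,  56,  56,  55,  52,
        41,  47,  21,   0,   0,   0,   0,   0,   0,   0,   0,   0,   0,
         0,   0,   0,   0,   0,   0,   0,   0]), array([60, 61, 62, 63, 64, 65, 66, 67, 68, 69, 70, 71, 72, 73, 74, 75, 76,
       77, 78, 79, 80, 81, 82, 83, 84, 85, 86, 87, 88, 89, 90, 91, 92, 93,
       94]))
[31.14742065 89.44480152 91.88254298]
w3 1784 [  0   0   0  42  88  49 105 131 130 125 126 131 127 131 126 154 285  34
   0   0] [-29.45291311  30.93970923] [85.9062623  95.78368427]
plate [0 0 0 0 0 0 0 0 0 0 0 0 0 0 0 0 0 0 0 0 0 0 0 0 0 0 0 0 0]
top 251 [ 0  0 16 17 21 19 18 18 18 19 21 19 19 18 18 10  0  0  0  0] [-29.88576592  30.28300732] [ 88.02146359 101.19814805]
plate [ 2  4  3  5  2  6 10 10  6 12  9  7 10  0  0  0  0  0  0  0  0  0  0  0
  0  0  0  0  0]
```

Picture: the paddle hangs square over the bed in front of the moving jaw's plate (278,140); measured gap to the fixed jaw is about 3.5 mm, and it is 2.7 mm off sideways. I'll correct that and lower it.

>>> play_rows(plan=[{"rx": 0,"ry": 0,"rz": 0,"tx": 0,"ty": 0.022,"tz": 0.2,"gripper": -1},{"rx": 0,"ry": 0,"rz": 0,"tx": 0,"ty": 0,"tz": 0.2,"gripper": -1},{"rx": 0,"ry": 0,"rz": 0,"tx": 0,"ty": 0,"tz": 0.2,"gripper": -1},{"rx": 0,"ry": 0,"rz": 0,"tx": 0,"ty": 0,"tz": 0.2,"gripper": -1},{"rx": 0,"ry": 0,"rz": 0,"tx": 0,"ty": 0,"tz": 0.13,"gripper": -1}])

```text
time: 5.52
tool_pos: [459.1, -55.7, 157.6]
eef_rot: [[0.246, 0.969, -0.004], [0.969, -0.246, 0.0], [-0.001, -0.004, -1.0]]
contact_force: [-0.3, -0.3, -1.7]
gripper_width: 33.7
grip_force: 42.0
```

>>> play_rows(plan=[{"rx": 0,"ry": 0,"rz": 0,"tx": 0,"ty": 0,"tz": 0,"gripper": -1},{"rx": 0,"ry": 0,"rz": 0,"tx": 0,"ty": 0,"tz": 0,"gripper": -1},{"rx": 0,"ry": 0,"rz": 0,"tx": 0,"ty": 0,"tz": 0,"gripper": -1}])

```text
time: 5.77
tool_pos: [461.7, -55.0, 161.4]
eef_rot: [[0.244, 0.97, 0.002], [0.97, -0.244, -0.0], [0.0, 0.002, -1.0]]
contact_force: [0.1, -0.1, -2.3]
gripper_width: 33.7
grip_force: 42.1
```

Run:
```python
from h import *
go([460.5,-53.5,148],-14)
```

```text
t5.8 at [461.7 -55.  161.4] yawy -14.1 F [ 0.1 -0.1 -2.3] w33.7 g42.1
  shift units now-axes [ 0.01  -0.013  0.112] after-turn axes [ 0.01  -0.012  0.112] rot [ 0.0003 -0.     -0.0004]
```

>>> play_rows(plan=[{"rx": 0,"ry": 0,"rz": 0,"tx": 0,"ty": -0.012,"tz": 0.04,"gripper": -1},{"rx": 0,"ry": 0,"rz": 0,"tx": 0,"ty": 0,"tz": 0.04,"gripper": -1},{"rx": 0,"ry": 0,"rz": 0,"tx": 0,"ty": 0,"tz": 0.01,"gripper": -1},{"rx": 0,"ry": 0,"rz": 0,"tx": 0,"ty": 0,"tz": 0,"gripper": -1},{"rx": 0,"ry": 0,"rz": 0,"tx": 0,"ty": 0,"tz": 0,"gripper": -1}])

```text
time: 6.18
tool_pos: [459.2, -54.0, 149.8]
eef_rot: [[0.243, 0.97, 0.0], [0.97, -0.243, -0.0], [-0.0, 0.0, -1.0]]
contact_force: [0.6, 0.1, -1.6]
gripper_width: 33.5
grip_force: 42.1
```

>>> play_rows(plan=[{"rx": 0,"ry": 0,"rz": 0,"tx": 0,"ty": 0,"tz": 0.01,"gripper": -1},{"rx": 0,"ry": 0,"rz": 0,"tx": 0,"ty": 0,"tz": 0,"gripper": -1},{"rx": 0,"ry": 0,"rz": 0,"tx": 0,"ty": 0,"tz": 0,"gripper": -1}])

```text
time: 6.43
tool_pos: [459.2, -53.9, 148.6]
eef_rot: [[0.243, 0.97, 0.0], [0.97, -0.243, -0.0], [-0.0, 0.0, -1.0]]
contact_force: [0.3, 0.2, -1.4]
gripper_width: 33.3
grip_force: 42.1
```

>>> play_rows(plan=[{"rx": 0,"ry": 0,"rz": 0,"tx": 0,"ty": 0,"tz": 0.008,"gripper": -1},{"rx": 0,"ry": 0,"rz": 0,"tx": 0,"ty": 0,"tz": 0,"gripper": -1},{"rx": 0,"ry": 0,"rz": 0,"tx": 0,"ty": 0,"tz": 0,"gripper": -1}])

```text
time: 6.68
tool_pos: [459.3, -54.0, 147.6]
eef_rot: [[0.243, 0.97, 0.0], [0.97, -0.243, -0.0], [-0.0, 0.0, -1.0]]
contact_force: [0.2, 0.2, -1.7]
gripper_width: 33.1
grip_force: 42.1
```

>>> play_rows(plan=[{"rx": 0,"ry": 0,"rz": 0,"tx": 0,"ty": 0,"tz": 0.006,"gripper": -1},{"rx": 0,"ry": 0,"rz": 0,"tx": 0,"ty": 0,"tz": 0,"gripper": -1},{"rx": 0,"ry": 0,"rz": 0,"tx": 0,"ty": 0,"tz": 0,"gripper": -1}])

```text
time: 6.93
tool_pos: [459.3, -53.9, 147.5]
eef_rot: [[0.243, 0.97, 0.0], [0.97, -0.243, -0.0], [-0.0, 0.0, -1.0]]
contact_force: [-3.1, -0.3, 5.1]
gripper_width: 34.0
grip_force: 42.9
```

Contact (Fz +5 N) exactly at the expected height. Releasing.

>>> play_rows(plan=[{"rx": 0,"ry": 0,"rz": 0,"tx": 0,"ty": 0,"tz": -0.004,"gripper": -0.1},{"rx": 0,"ry": 0,"rz": 0,"tx": 0,"ty": 0,"tz": 0,"gripper": 0.1},{"rx": 0,"ry": 0,"rz": 0,"tx": 0,"ty": 0,"tz": 0,"gripper": 0.5},{"rx": 0,"ry": 0,"rz": 0,"tx": 0,"ty": 0,"tz": 0,"gripper": 0.6},{"rx": 0,"ry": 0,"rz": 0,"tx": 0,"ty": 0,"tz": 0,"gripper": 0.6}], force=20)

```text
time: 7.35
tool_pos: [459.2, -54.0, 147.2]
eef_rot: [[0.243, 0.97, 0.0], [0.97, -0.243, 0.0], [0.0, 0.0, -1.0]]
contact_force: [-0.3, -0.5, 0.3]
gripper_width: 68.3
grip_force: 0.0
```

>>> play_rows(plan=[{"rx": 0,"ry": 0,"rz": 0,"tx": 0,"ty": 0,"tz": -0.1,"gripper": 0.6},{"rx": 0,"ry": 0,"rz": 0,"tx": 0,"ty": 0,"tz": -0.2,"gripper": 0.6},{"rx": 0,"ry": 0,"rz": 0,"tx": 0,"ty": 0,"tz": -0.25,"gripper": 0.8},{"rx": 0,"ry": 0,"rz": 0,"tx": 0,"ty": 0,"tz": -0.25,"gripper": 1},{"rx": 0,"ry": 0,"rz": 0,"tx": 0,"ty": 0,"tz": -0.2,"gripper": 1}])

```text
time: 7.77
tool_pos: [459.7, -53.9, 269.4]
eef_rot: [[0.243, 0.97, 0.002], [0.97, -0.243, -0.0], [0.0, 0.002, -1.0]]
contact_force: [-0.0, 0.1, 0.9]
gripper_width: 85.2
grip_force: 0.0
```

Run:
```python
from h import *
ex=np.array([-.2419,-.9703]);ey=np.array([.9703,-.2419]);O=np.array([459,-59.3])-122*ex
p,d=manip.camera("side");q,e=manip.camera("top");np.savez("top1.npz",p=q,d=e)
cv2.imwrite("pics/s2.png",np.hstack([cv2.resize(p[110:310,170:310],None,fx=2.9,fy=2.9),cv2.resize(q[205:290,240:330],None,fx=4.4,fy=6.82)])[:,:,::-1])
X=cloud("top",e)
C=np.stack([(X[...,:2]-O)@ex,(X[...,:2]-O)@ey],-1)
for a,b in((30,100),(-160,-10)):
  s=(e>0)&(abs(C[...,1])<45)&(C[...,0]>a)&(C[...,0]<b)&(X[...,2]>180)
  for c in comps(s,15): print(np.percentile(C[c],[1,50,99],0).round(1).tolist(),np.percentile(X[c][:,2],[1,99]).round(1))
# handle & trigger from top0 and w4
X0=cloud("top",np.load("top0.npz")["d"]);X4=np.load("w4.npz")["X"]
C=np.stack([(X0[...,:2]-O)@ex,(X0[...,:2]-O)@ey],-1)
s=(abs(C[...,1])<45)&(C[...,0]>-160)&(C[...,0]<0)&(X0[...,2]>200)
for c in comps(s,10): print("top0",np.percentile(C[c],[1,50,99],0).round(1).tolist(),np.percentile(X0[c][:,2],[1,99]).round(1))
go([460,-54,300],-14)
```

```text
[[66.0, -44.1], [85.1, -5.8], [99.7, 30.5]] [605.8 687.2]
[[-114.2, -16.2], [-106.1, -0.6], [-102.4, 16.3]] [181.6 216.7]
[[-74.2, -13.0], [-66.9, 0.3], [-62.3, 12.6]] [183.4 214.5]
top0 [[-114.5, -16.2], [-107.8, 0.2], [-103.0, 16.6]] [200.8 214.8]
top0 [[-74.3, -12.4], [-67.8, 0.4], [-62.3, 12.9]] [200.9 217.7]
t7.9 at [462.2 -53.9 271.8] yawy -14.0 F [-0.1 -1.1  0.5] w85.2 g0.0
  shift units now-axes [-0.005 -0.016 -0.235] after-turn axes [-0.005 -0.018 -0.235] rot [ 0.0016 -0.0001 -0.0001]
```

View pics/s2.png

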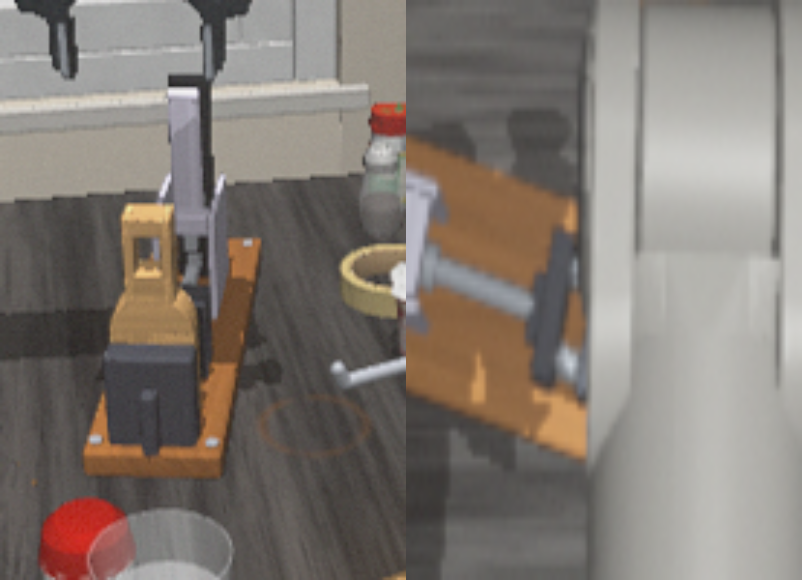

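The paddle stands upright behind the fixed jaw (150,290); the handle and trigger are at (190,80) and (185,100). Next, move over the handle with a +90° turn.

Run:
```python
import numpy as np
d=np.array([511.7-460,152.2+54])/13
for k in range(13):
    t=np.radians(-14+90/13*k);print(k,np.round(np.array([d@[-np.sin(t),np.cos(t)],d@[np.cos(t),np.sin(t)]])/120,3))
```

```text
0 [0.136 0.   ]
1 [0.135 0.017]
2 [0.132 0.033]
3 [0.127 0.048]
4 [0.121 0.063]
5 [0.112 0.078]
6 [0.102 0.09 ]
7 [0.09  0.102]
8 [0.077 0.112]
9 [0.063 0.121]
10 [0.048 0.127]
11 [0.032 0.132]
12 [0.016 0.135]
```

>>> play_rows(plan=[{"rx": 0,"ry": 0,"rz": -0.0192,"tx": 0.136,"ty": 0,"tz": 0,"gripper": 1},{"rx": 0,"ry": 0,"rz": -0.0192,"tx": 0.135,"ty": 0.017,"tz": 0,"gripper": 1},{"rx": 0,"ry": 0,"rz": -0.0192,"tx": 0.132,"ty": 0.033,"tz": 0,"gripper": 1},{"rx": 0,"ry": 0,"rz": -0.0192,"tx": 0.127,"ty": 0.048,"tz": 0,"gripper": 1},{"rx": 0,"ry": 0,"rz": -0.0192,"tx": 0.121,"ty": 0.063,"tz": 0,"gripper": 1}])

```text
time: 8.28
tool_pos: [478.7, 25.8, 266.3]
eef_rot: [[-0.356, 0.935, -0.002], [0.935, 0.356, -0.0], [0.0, -0.001, -1.0]]
contact_force: [-0.3, -0.2, -0.6]
gripper_width: 85.4
grip_force: 0.0
```

>>> play_rows(plan=[{"rx": 0,"ry": 0,"rz": -0.0192,"tx": 0.112,"ty": 0.078,"tz": 0,"gripper": 1},{"rx": 0,"ry": 0,"rz": -0.0192,"tx": 0.102,"ty": 0.09,"tz": 0,"gripper": 1},{"rx": 0,"ry": 0,"rz": -0.0192,"tx": 0.09,"ty": 0.102,"tz": 0,"gripper": 1},{"rx": 0,"ry": 0,"rz": -0.0192,"tx": 0.077,"ty": 0.112,"tz": 0,"gripper": 1},{"rx": 0,"ry": 0,"rz": -0.0192,"tx": 0.063,"ty": 0.121,"tz": 0,"gripper": 1}])

```text
time: 8.7
tool_pos: [498.9, 105.0, 266.2]
eef_rot: [[-0.823, 0.568, -0.002], [0.568, 0.823, -0.0], [0.001, -0.001, -1.0]]
contact_force: [0.2, -0.0, 0.4]
gripper_width: 85.7
grip_force: 0.0
```

>>> play_rows(plan=[{"rx": 0,"ry": 0,"rz": -0.0192,"tx": 0.048,"ty": 0.127,"tz": 0,"gripper": 1},{"rx": 0,"ry": 0,"rz": -0.0192,"tx": 0.032,"ty": 0.132,"tz": 0,"gripper": 1},{"rx": 0,"ry": 0,"rz": -0.0192,"tx": 0.016,"ty": 0.135,"tz": 0,"gripper": 1},{"rx": 0,"ry": 0,"rz": 0,"tx": 0,"ty": 0,"tz": 0,"gripper": 1},{"rx": 0,"ry": 0,"rz": 0,"tx": 0,"ty": 0,"tz": 0,"gripper": 1}])

```text
time: 9.12
tool_pos: [510.6, 152.4, 266.2]
eef_rot: [[-0.97, 0.245, -0.002], [0.245, 0.97, -0.0], [0.002, -0.001, -1.0]]
contact_force: [-0.0, -0.8, 0.0]
gripper_width: 85.3
grip_force: 0.0
```

```bash
cat >> h.py <<'E'
ex=np.array([-.2419,-.9703]);ey=np.array([.9703,-.2419]);O=np.array([459,-59.3])-122*ex
def CC(X): return np.stack([(X[...,:2]-O)@ex,(X[...,:2]-O)@ey],-1)
def tcpc():
    p=np.array(manip.get_obs()["tool_pos"]); print("TCP clamp frame",CC(p).round(1),p[2].round(1))
E
python3 - <<'E'
from h import *
go([511.7,152.2,174],76); tcpc()
o=manip.get_obs();p,d=manip.camera("wrist");X=wcloud(d,o);C=CC(X)
s=(d>0)&(abs(C[...,1])<40)&(C[...,0]>-170)&(C[...,0]<-30)&(X[...,2]>195)&(X[...,2]<225)
for c in comps(s,30): print("wrist",c.sum(),np.percentile(C[c],[1,50,99],0).round(1).tolist(),np.percentile(X[c][:,2],[1,99]).round(1))
p,d=manip.camera("top");X=cloud("top",d);C=CC(X)
s=(d>0)&(abs(C[...,1])<33)&(C[...,0]>20)&(C[...,0]<170)&(X[...,2]>70)
print(np.histogram(C[s][:,0],np.arange(20,160,2)))
s=s&(X[...,2]>180)
for c in comps(s,20): print("paddle top",np.percentile(C[c],[1,50,99],0).round(1).tolist(),np.percentile(X[c][:,2],[1,99]).round(1))
cv2.imwrite("pics/t2.png",cv2.resize(p[200:290,180:330],None,fx=5,fy=5)[:,:,::-1])
E
```

```text
t9.1 at [510.6 152.4 266.2] yawy 75.8 F [-0.  -0.8  0. ] w85.3 g0.0
  shift units now-axes [-0.01   0.001  0.769] after-turn axes [-0.009  0.001  0.769] rot [-0.0001 -0.0003 -0.0005]
TCP clamp frame [-95.9  -1.1] 266.2
wrist 823 [[-112.0, -18.2], [-106.0, -3.8], [-100.7, 14.4]] [196.2 210.6]
wrist 699 [[-72.3, -14.3], [-67.3, -3.4], [-60.9, 10.7]] [196.3 211.5]
(array([ 0,  0,  0,  0,  0,  0,  0,  0, 11, 16, 20, 16, 16, 18, 18, 15,  7,
        4,  8,  7,  6,  8,  9, 20, 16, 18, 11,  0,  0,  0,  0,  0,  0,  0,
        0,  0,  0,  0,  0,  0,  0,  6, 23, 17, 16, 20, 20, 20, 19, 16, 22,
       19, 21, 17, 11,  2, 20, 16, 21, 21, 18, 18, 20, 22, 18, 20, 18, 19,
       19]), array([ 20,  22,  24,  26,  28,  30,  32,  34,  36,  38,  40,  42,  44,
        46,  48,  50,  52,  54,  56,  58,  60,  62,  64,  66,  68,  70,
        72,  74,  76,  78,  80,  82,  84,  86,  88,  90,  92,  94,  96,
        98, 100, 102, 104, 106, 108, 110, 112, 114, 116, 118, 120, 122,
       124, 126, 128, 130, 132, 134, 136, 138, 140, 142, 144, 146, 148,
       150, 152, 154, 156, 158]))
paddle top [[103.6, -17.8], [116.6, -1.1], [128.9, 15.9]] [181.2 193.6]
```

View pics/t2.png

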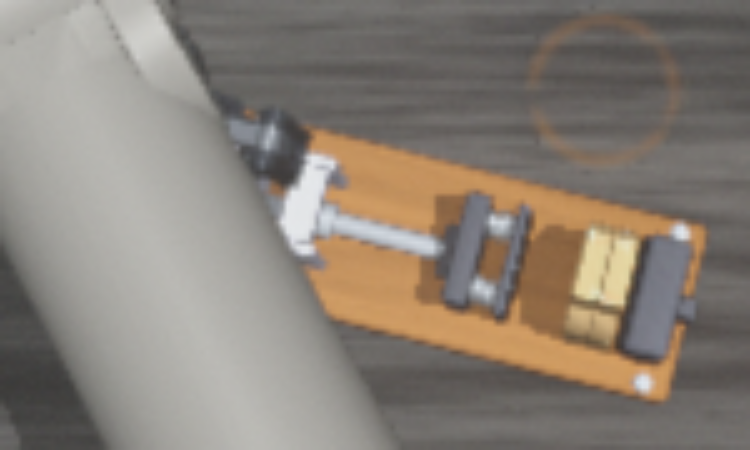

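Top view: paddle (600,285) stands against the fixed jaw with a ~3 mm gap; plate at (515,262), about 30 mm from the paddle. The plate and jaw are visible from the top while squeezing. Descend on the handle.

>>> play_rows(plan=[{"rx": 0,"ry": 0,"rz": -0.0005,"tx": 0,"ty": 0.009,"tz": 0.17,"gripper": 1},{"rx": 0,"ry": 0,"rz": 0,"tx": 0,"ty": 0,"tz": 0.17,"gripper": 1},{"rx": 0,"ry": 0,"rz": 0,"tx": 0,"ty": 0,"tz": 0.17,"gripper": 1},{"rx": 0,"ry": 0,"rz": 0,"tx": 0,"ty": 0,"tz": 0.17,"gripper": 1},{"rx": 0,"ry": 0,"rz": 0,"tx": 0,"ty": 0,"tz": 0.13,"gripper": 1}], force=20)

```text
time: 9.63
tool_pos: [511.0, 150.5, 168.3]
eef_rot: [[-0.969, 0.246, -0.002], [0.246, 0.969, -0.002], [0.001, -0.003, -1.0]]
contact_force: [0.5, -0.7, -0.3]
gripper_width: 85.5
grip_force: 0.0
```

>>> play_rows(plan=[{"rx": 0,"ry": 0,"rz": 0,"tx": 0,"ty": 0,"tz": 0,"gripper": 1},{"rx": 0,"ry": 0,"rz": 0,"tx": 0,"ty": 0,"tz": 0,"gripper": 1},{"rx": 0,"ry": 0,"rz": 0,"tx": 0,"ty": 0,"tz": 0,"gripper": 1},{"rx": 0,"ry": 0,"rz": 0,"tx": 0,"ty": 0,"tz": 0,"gripper": 1}])

```text
time: 9.97
tool_pos: [512.6, 152.9, 171.6]
eef_rot: [[-0.97, 0.243, 0.003], [0.243, 0.97, 0.001], [-0.003, 0.001, -1.0]]
contact_force: [0.0, -0.5, -0.3]
gripper_width: 85.6
grip_force: 0.0
```

```bash
python3 -c "
from h import *
go(list(O-97*ex-1*ey)+[168],76);tcpc()"
```

```text
t10.0 at [512.6 152.9 171.6] yawy 75.9 F [ 0.  -0.5 -0.3] w85.6 g0.0
  shift units now-axes [0.014 0.001 0.03 ] after-turn axes [0.014 0.001 0.03 ] rot [ 0.0002  0.0004 -0.0002]
TCP clamp frame [-96.9   0.7] 171.6
```

>>> play_rows(plan=[{"rx": 0,"ry": 0,"rz": 0,"tx": 0.012,"ty": 0,"tz": 0.02,"gripper": 0.7},{"rx": 0,"ry": 0,"rz": 0,"tx": 0,"ty": 0,"tz": 0,"gripper": 0.4},{"rx": 0,"ry": 0,"rz": 0,"tx": 0,"ty": 0,"tz": 0,"gripper": 0.1},{"rx": 0,"ry": 0,"rz": 0,"tx": 0,"ty": 0,"tz": 0,"gripper": -0.1},{"rx": 0,"ry": 0,"rz": 0,"tx": 0,"ty": 0,"tz": 0,"gripper": -0.15}])

```text
time: 10.38
tool_pos: [510.9, 150.8, 169.3]
eef_rot: [[-0.97, 0.244, 0.002], [0.244, 0.97, -0.004], [-0.003, -0.004, -1.0]]
contact_force: [-1.9, -5.0, 7.3]
gripper_width: 36.5
grip_force: 6.6
```

>>> play_rows(plan=[{"rx": 0,"ry": 0,"rz": 0,"tx": 0,"ty": 0,"tz": 0,"gripper": -0.15},{"rx": 0,"ry": 0,"rz": 0,"tx": 0,"ty": 0,"tz": 0,"gripper": -0.15}])

```text
time: 10.55
tool_pos: [510.9, 150.8, 169.3]
eef_rot: [[-0.97, 0.244, 0.002], [0.244, 0.97, -0.004], [-0.003, -0.004, -1.0]]
contact_force: [-2.3, -4.2, 7.6]
gripper_width: 36.5
grip_force: 6.6
```

```bash
cat > j.py <<'E'
from h import *
import sys
o=manip.get_obs();p,d=manip.camera("top");X=cloud("top",d);C=CC(X)
np.savez("j_%.1f.npz"%o["time"],p=p,d=d)
tcpc();print("t%.2f w%.1f g%.1f F"%(o["time"],o["gripper_width"],o["grip_force"]),o["contact_force"].round(1))
s=(d>0)&(abs(C[...,1]+2)<31)&(C[...,0]>20)&(C[...,0]<150)&(X[...,2]>78)&(X[...,2]<102)
h,e=np.histogram(C[s][:,0],np.arange(30,150,1));print("occupied x at jaw height (1mm bins):")
runs=[];on=False
for a,n in zip(e,h):
    if n>=3 and not on: st=a;on=True
    if n<3 and on: runs.append((int(st),int(a)));on=False
print(runs)
# edge profile along clamp x at jaw top height: seen plate face = end of first block before the gap
s=(d>0)&(C[...,0]>85)&(X[...,2]>180)&(abs(C[...,1])<30)&(C[...,0]<150)
if s.any(): print("paddle top x",np.percentile(C[s][:,0],[2,98]).round(1))
E
python3 j.py
```

```text
TCP clamp frame [-94.4  -0.5] 169.2
t10.55 w36.5 g6.6 F [-2.3 -4.2  7.6]
occupied x at jaw height (1mm bins):
[(48, 63), (67, 68), (70, 71), (74, 75), (76, 85)]
paddle top x [104.1 128.5]
```

Plate advanced about 11.5 mm in the first squeeze (plate face 73→84.5, paddle face at 104). Release and squeeze again.

>>> play_rows(plan=[{"rx": 0,"ry": 0,"rz": 0,"tx": 0,"ty": 0,"tz": 0,"gripper": 0.3},{"rx": 0,"ry": 0,"rz": 0,"tx": 0,"ty": 0,"tz": 0,"gripper": 0.7},{"rx": 0,"ry": 0,"rz": 0,"tx": 0,"ty": 0,"tz": 0,"gripper": 1},{"rx": 0,"ry": 0,"rz": 0,"tx": 0,"ty": 0,"tz": 0,"gripper": 1},{"rx": 0,"ry": 0,"rz": 0,"tx": 0,"ty": 0,"tz": 0,"gripper": 1}])

```text
time: 11.02
tool_pos: [510.0, 154.0, 167.6]
eef_rot: [[-0.97, 0.241, -0.0], [0.241, 0.97, 0.001], [0.0, 0.001, -1.0]]
contact_force: [-0.9, -0.0, -0.7]
gripper_width: 85.2
grip_force: 0.0
```

>>> play_rows(plan=[{"rx": 0,"ry": 0,"rz": 0,"tx": 0,"ty": 0,"tz": 0,"gripper": 0.7},{"rx": 0,"ry": 0,"rz": 0,"tx": 0,"ty": 0,"tz": 0,"gripper": 0.4},{"rx": 0,"ry": 0,"rz": 0,"tx": 0,"ty": 0,"tz": 0,"gripper": 0.1},{"rx": 0,"ry": 0,"rz": 0,"tx": 0,"ty": 0,"tz": 0,"gripper": -0.1},{"rx": 0,"ry": 0,"rz": 0,"tx": 0,"ty": 0,"tz": 0,"gripper": -0.15}])

```text
time: 11.43
tool_pos: [510.7, 150.8, 168.9]
eef_rot: [[-0.97, 0.244, 0.001], [0.244, 0.97, -0.004], [-0.002, -0.004, -1.0]]
contact_force: [-0.7, -3.6, 7.7]
gripper_width: 36.4
grip_force: 6.6
```

>>> play_rows(plan=[{"rx": 0,"ry": 0,"rz": 0,"tx": 0,"ty": 0,"tz": 0,"gripper": -0.15},{"rx": 0,"ry": 0,"rz": 0,"tx": 0,"ty": 0,"tz": 0,"gripper": -0.15}])

```text
time: 11.6
tool_pos: [510.8, 150.8, 168.9]
eef_rot: [[-0.97, 0.244, 0.001], [0.244, 0.97, -0.004], [-0.002, -0.004, -1.0]]
contact_force: [-1.6, -4.4, 7.4]
gripper_width: 36.1
grip_force: 6.6
```

```bash
python3 j.py
```

```text
TCP clamp frame [-94.4  -0.6] 168.9
t11.60 w36.1 g6.6 F [-1.6 -4.4  7.4]
occupied x at jaw height (1mm bins):
[(60, 75), (76, 78), (79, 80), (82, 83), (86, 87), (88, 97)]
paddle top x [104.2 128.4]
```

>>> play_rows(plan=[{"rx": 0,"ry": 0,"rz": 0,"tx": 0,"ty": 0,"tz": 0,"gripper": 0.3},{"rx": 0,"ry": 0,"rz": 0,"tx": 0,"ty": 0,"tz": 0,"gripper": 0.7},{"rx": 0,"ry": 0,"rz": 0,"tx": 0,"ty": 0,"tz": 0,"gripper": 1},{"rx": 0,"ry": 0,"rz": 0,"tx": 0,"ty": 0,"tz": 0,"gripper": 1},{"rx": 0,"ry": 0,"rz": 0,"tx": 0,"ty": 0,"tz": 0,"gripper": 1}])

```text
time: 12.07
tool_pos: [510.0, 154.1, 167.6]
eef_rot: [[-0.97, 0.241, -0.0], [0.241, 0.97, 0.001], [0.0, 0.001, -1.0]]
contact_force: [0.3, -0.1, 0.6]
gripper_width: 85.4
grip_force: 0.0
```

>>> play_rows(plan=[{"rx": 0,"ry": 0,"rz": 0,"tx": 0,"ty": 0,"tz": 0,"gripper": 0.7},{"rx": 0,"ry": 0,"rz": 0,"tx": 0,"ty": 0,"tz": 0,"gripper": 0.5},{"rx": 0,"ry": 0,"rz": 0,"tx": 0,"ty": 0,"tz": 0,"gripper": 0.3},{"rx": 0,"ry": 0,"rz": 0,"tx": 0,"ty": 0,"tz": 0,"gripper": 0.15},{"rx": 0,"ry": 0,"rz": 0,"tx": 0,"ty": 0,"tz": 0,"gripper": 0.1}])

```text
time: 12.48
tool_pos: [510.0, 148.3, 168.1]
eef_rot: [[-0.969, 0.245, -0.002], [0.245, 0.969, -0.008], [-0.0, -0.008, -1.0]]
contact_force: [-4.1, -7.4, 7.7]
gripper_width: 47.0
grip_force: 4.4
```

>>> play_rows(plan=[{"rx": 0,"ry": 0,"rz": 0,"tx": 0,"ty": 0,"tz": 0,"gripper": 0},{"rx": 0,"ry": 0,"rz": 0,"tx": 0,"ty": 0,"tz": 0,"gripper": -0.05},{"rx": 0,"ry": 0,"rz": 0,"tx": 0,"ty": 0,"tz": 0,"gripper": -0.05}])

```text
time: 12.73
tool_pos: [510.3, 148.8, 168.7]
eef_rot: [[-0.97, 0.245, -0.001], [0.245, 0.969, -0.008], [-0.001, -0.007, -1.0]]
contact_force: [-2.5, -7.3, 9.1]
gripper_width: 40.8
grip_force: 6.1
```

```bash
python3 j.py
```

```text
TCP clamp frame [-92.3  -0.6] 168.7
t12.73 w40.8 g6.1 F [-2.5 -7.3  9.1]
occupied x at jaw height (1mm bins):
[(68, 83), (84, 85), (87, 88), (90, 92), (96, 104)]
paddle top x [104.7 129. ]
```

>>> play_rows(plan=[{"rx": 0,"ry": 0,"rz": 0,"tx": 0,"ty": 0,"tz": 0,"gripper": -0.1},{"rx": 0,"ry": 0,"rz": 0,"tx": 0,"ty": 0,"tz": 0,"gripper": -0.15},{"rx": 0,"ry": 0,"rz": 0,"tx": 0,"ty": 0,"tz": 0,"gripper": -0.15}])

```text
time: 13.03
tool_pos: [510.8, 150.8, 169.3]
eef_rot: [[-0.97, 0.244, 0.001], [0.244, 0.97, -0.004], [-0.002, -0.004, -1.0]]
contact_force: [-2.3, -5.1, 9.7]
gripper_width: 36.3
grip_force: 10.0
```

```bash
python3 j.py
```

```text
TCP clamp frame [-94.3  -0.6] 169.3
t13.03 w36.3 g10.0 F [-2.3 -5.1  9.7]
occupied x at jaw height (1mm bins):
[(72, 86), (89, 90), (95, 96), (98, 106)]
paddle top x [107.1 131.4]
```

Contact made: plate pushed back ~2 mm. Release and pump once more, in small steps.

>>> play_rows(plan=[{"rx": 0,"ry": 0,"rz": 0,"tx": 0,"ty": 0,"tz": 0,"gripper": 0.3},{"rx": 0,"ry": 0,"rz": 0,"tx": 0,"ty": 0,"tz": 0,"gripper": 0.7},{"rx": 0,"ry": 0,"rz": 0,"tx": 0,"ty": 0,"tz": 0,"gripper": 1},{"rx": 0,"ry": 0,"rz": 0,"tx": 0,"ty": 0,"tz": 0,"gripper": 1},{"rx": 0,"ry": 0,"rz": 0,"tx": 0,"ty": 0,"tz": 0,"gripper": 1}])

```text
time: 13.5
tool_pos: [510.0, 154.0, 167.5]
eef_rot: [[-0.97, 0.241, -0.0], [0.241, 0.97, 0.001], [0.0, 0.001, -1.0]]
contact_force: [0.3, 0.1, -0.5]
gripper_width: 85.5
grip_force: 0.0
```

>>> play_rows(plan=[{"rx": 0,"ry": 0,"rz": 0,"tx": 0,"ty": 0,"tz": 0,"gripper": 0.7},{"rx": 0,"ry": 0,"rz": 0,"tx": 0,"ty": 0,"tz": 0,"gripper": 0.5},{"rx": 0,"ry": 0,"rz": 0,"tx": 0,"ty": 0,"tz": 0,"gripper": 0.35},{"rx": 0,"ry": 0,"rz": 0,"tx": 0,"ty": 0,"tz": 0,"gripper": 0.25},{"rx": 0,"ry": 0,"rz": 0,"tx": 0,"ty": 0,"tz": 0,"gripper": 0.25}])

```text
time: 13.92
tool_pos: [509.5, 146.6, 167.8]
eef_rot: [[-0.969, 0.246, -0.003], [0.246, 0.969, -0.011], [0.001, -0.012, -1.0]]
contact_force: [-3.6, -9.8, 7.3]
gripper_width: 53.9
grip_force: 5.3
```

```bash
python3 j.py
```

```text
TCP clamp frame [-90.   -0.8] 167.8
t13.92 w53.9 g5.3 F [-3.6 -9.8  7.3]
occupied x at jaw height (1mm bins):
[(72, 87), (89, 90), (93, 94), (95, 97), (98, 106)]
paddle top x [107.1 131.4]
```

>>> play_rows(plan=[{"rx": 0,"ry": 0,"rz": 0,"tx": 0,"ty": 0,"tz": 0,"gripper": 0.2},{"rx": 0,"ry": 0,"rz": 0,"tx": 0,"ty": 0,"tz": 0,"gripper": 0.15},{"rx": 0,"ry": 0,"rz": 0,"tx": 0,"ty": 0,"tz": 0,"gripper": 0.1},{"rx": 0,"ry": 0,"rz": 0,"tx": 0,"ty": 0,"tz": 0,"gripper": 0.1}])

```text
time: 14.3
tool_pos: [509.5, 145.6, 168.3]
eef_rot: [[-0.969, 0.246, -0.003], [0.247, 0.969, -0.013], [-0.0, -0.013, -1.0]]
contact_force: [-4.8, -11.0, 11.1]
gripper_width: 47.2
grip_force: 9.8
```

```bash
python3 j.py
```

```text
TCP clamp frame [-89.   -0.5] 168.3
t14.30 w47.2 g9.8 F [ -4.8 -11.   11.1]
occupied x at jaw height (1mm bins):
[(74, 90), (92, 93), (95, 96), (98, 106)]
paddle top x [107.1 131.3]
```

```bash
cat > k.py <<'E'
from h import *
import glob,sys
def runs(x):
    b=np.arange(30,112,1.);h,_=np.histogram(x,b);r=[];on=False
    for a,n in zip(b,h):
        if n>=3 and not on: st=a;on=True
        if n<3 and on: r.append((st,a));on=False
    return r
for f in sorted(glob.glob("j_*.npz"),key=lambda s:float(s[2:-4])):
    z=np.load(f);X=cloud("top",z["d"]);C=CC(X);d=z["d"]
    s=(d>0)&(abs(C[...,1]+2)<31)&(X[...,2]>78)&(X[...,2]<102)&(C[...,0]>30)&(C[...,0]<112)
    x=C[s][:,0];big=[r for r in runs(x) if r[1]-r[0]>=5]
    j=big[0];pl=big[1] if len(big)>1 else (0,0)
    k=s&(C[...,0]>j[0]-1)&(C[...,0]<j[0]+15);jm=C[k][:,0].mean()
    q=s&(C[...,0]>pl[1]-8)&(C[...,0]<pl[1]+1);pm=np.mean(C[q][:,0])
    t=(d>0)&(C[...,0]>85)&(X[...,2]>180)&(abs(C[...,1])<30)&(C[...,0]<150)
    pt=C[t][:,0].mean()
    print(f,"jaw %.2f plate %.2f paddle %.2f D %.2f jaw-paddle %.2f"%(jm,pm,pt,pm-jm,pt-jm),big)
E
python3 k.py
```

```text
j_10.6.npz jaw 55.58 plate 80.84 paddle 116.46 D 25.25 jaw-paddle 60.87 [(np.float64(48.0), np.float64(63.0)), (np.float64(76.0), np.float64(85.0))]
j_11.6.npz jaw 67.61 plate 92.93 paddle 116.31 D 25.32 jaw-paddle 48.71 [(np.float64(60.0), np.float64(75.0)), (np.float64(88.0), np.float64(97.0))]
j_12.7.npz jaw 75.67 plate 99.77 paddle 116.91 D 24.10 jaw-paddle 41.24 [(np.float64(68.0), np.float64(83.0)), (np.float64(96.0), np.float64(104.0))]
j_13.0.npz jaw 79.01 plate 102.05 paddle 119.15 D 23.05 jaw-paddle 40.15 [(np.float64(72.0), np.float64(86.0)), (np.float64(98.0), np.float64(106.0))]
j_13.9.npz jaw 79.74 plate 102.05 paddle 119.20 D 22.30 jaw-paddle 39.46 [(np.float64(72.0), np.float64(87.0)), (np.float64(98.0), np.float64(106.0))]
j_14.3.npz jaw 81.35 plate 102.04 paddle 119.22 D 20.69 jaw-paddle 37.87 [(np.float64(74.0), np.float64(90.0)), (np.float64(98.0), np.float64(106.0))]
```

>>> play_rows(plan=[{"rx": 0,"ry": 0,"rz": 0,"tx": 0,"ty": 0,"tz": 0,"gripper": 0.07},{"rx": 0,"ry": 0,"rz": 0,"tx": 0,"ty": 0,"tz": 0,"gripper": 0.04},{"rx": 0,"ry": 0,"rz": 0,"tx": 0,"ty": 0,"tz": 0,"gripper": 0.04},{"rx": 0,"ry": 0,"rz": 0,"tx": 0,"ty": 0,"tz": 0,"gripper": 0.04}])

```text
time: 14.68
tool_pos: [509.9, 146.7, 168.7]
eef_rot: [[-0.969, 0.246, -0.002], [0.246, 0.969, -0.011], [-0.001, -0.012, -1.0]]
contact_force: [-4.0, -8.6, 11.6]
gripper_width: 44.9
grip_force: 14.6
```

```bash
python3 j.py|head -2; python3 k.py|tail -1
```

```text
TCP clamp frame [-90.1  -0.4] 168.7
t14.68 w44.9 g14.6 F [-4.  -8.6 11.6]
j_14.7.npz jaw 82.83 plate 102.06 paddle 119.14 D 19.23 jaw-paddle 36.31 [(np.float64(76.0), np.float64(90.0)), (np.float64(98.0), np.float64(106.0))]
```

>>> play_rows(plan=[{"rx": 0,"ry": 0,"rz": 0,"tx": 0,"ty": 0,"tz": 0,"gripper": 0.035},{"rx": 0,"ry": 0,"rz": 0,"tx": 0,"ty": 0,"tz": 0,"gripper": 0.035},{"rx": 0,"ry": 0,"rz": 0,"tx": 0,"ty": 0,"tz": 0,"gripper": 0.035},{"rx": 0,"ry": 0,"rz": 0,"tx": 0,"ty": 0,"tz": 0,"gripper": 0.035},{"rx": 0,"ry": 0,"rz": 0,"tx": 0,"ty": 0,"tz": 0,"gripper": 0.035}])

```text
time: 15.15
tool_pos: [509.9, 146.7, 168.7]
eef_rot: [[-0.969, 0.246, -0.002], [0.246, 0.969, -0.011], [-0.001, -0.012, -1.0]]
contact_force: [-3.7, -9.1, 11.3]
gripper_width: 44.7
grip_force: 15.2
```

```bash
python3 j.py; python3 k.py|tail -1
python3 - <<'E'
from h import *
manip.sign_off()
E
```

```text
TCP clamp frame [-90.2  -0.4] 168.7
t15.15 w44.7 g15.2 F [-3.7 -9.1 11.3]
occupied x at jaw height (1mm bins):
[(76, 91), (93, 94), (96, 97), (98, 106), (132, 133)]
paddle top x [107.1 131.3]
j_15.2.npz jaw 83.07 plate 102.03 paddle 119.13 D 18.96 jaw-paddle 36.06 [(np.float64(76.0), np.float64(91.0)), (np.float64(98.0), np.float64(106.0))]
the job is handed in; nothing more can be done
```

The paddle is off its hook and clamped upright against the fixed jaw; I handed the job in at 15.2 s with the trigger held squeezed and the plate pushed back about 6.3 mm of its 13 mm travel.

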